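# Press a push nut home on a splint rivet post

## Task

Fix the finger gutter to its post: pick up the loose toothed push nut, put it flange down over the plain chrome post that stands up through the gutter's flat tab, and press it straight down until its flange is fully home on the tab. Finish tight with a push of about 20 N (at least 17 N, never more than 24 N), then let go; leave the canister, bending iron and dowel alone.

Things in the scene. Friction and masses are not known exactly. Their poses are not given: they have to be found in the camera images.
- nut_mid (a point): Loose bright-steel push nut, standing flange down on the counter: round flange 36 mm across, 4 mm thick at the bottom; round collar 26 mm across from 4 to 18 mm up; toothed 12 mm bore right through; 60 g. This point is on its axis, half-way up, 9 mm above its underside; z is up along the bore. Grip it by the collar; fingertips may rest on the flange.
- seat (a point): Where the post comes through the top face of the sky-blue gutter's flat tab (46 by 44 mm, 60 mm above the counter). The nut is home when its underside lies on this face: nut_mid 9 mm above this point. z is up along the post. The half-pipe gutter (72 mm long, 37 mm wide, rising 14 mm above the tab) begins 24 mm along local +x, so put the fingers at local +y and -y.
- tip (a point): Top of the plain upright chrome post, 26 mm above seat; 12 mm across, its top 5 mm tapered to 6 mm. The nut drops on freely for about 10 mm; then its teeth bite, and it slides only under a push of about 7 to 14 N (unknown beforehand) and stays where it is left. When the flange meets the tab the force climbs steeply: 17 to 24 N there is home and tight, more spoils the splint.
- stand: Grey setting stand, fixed; foot 150 by 70 mm, from -40 to +110 mm along local x; origin on the counter under the post. Tab, gutter and post ride together on its stiff sprung anvil: after the first 1 N it gives straight down 1 mm per 12 N (4 mm at most), so seat and tip sink a little while the nut is pressed, and spring back after.
- nut: The same push nut; this origin is at the centre of its underside.
- canister: Bystander: closed amber glass jar with a black screw top, 60 mm across, 75 mm tall; origin at the centre of its underside.
- iron: Bystander: stainless bending iron with a black grip, lying along its local x, 190 mm long, 24 mm wide, 16 mm high; origin on the counter near its middle.
- dowel: Bystander: walnut forming dowel with round ends, lying along its local x, 148 mm long, 28 mm thick; origin on the counter at its middle.
- anvil (a joint): How far (m) the stand's sprung anvil is pushed down: 0 at rest, 0.004 at its bottom. It follows the load on post and tab: 1 N plus 12 N per mm, so 17 N is at 1.34 mm and 24 N at 1.92 mm; finer than this reading's noise, so go by the force felt at the hand.
Not all that is in view belongs to the job. Of the things that look like the nut, the smaller one is meant. There is more than one size of the stand; the job needs the larger.

How it is judged (in metres and radians):
On the way, in this order (a step that is already met when the one before it is completed fails the run):
1. the nut is on the post, upright, below its tapered end (horizontal distance between nut_mid and tip below 0.004 m and z of nut_mid in the frame of seat below 0.029 m and angle between the z axis of nut_mid and the z axis of seat, either way round below 0.15 rad), for 0.1 s.
2. the nut is on the tab and pressed tight with at least 17 N (the sprung anvil is 1.34 mm down) (horizontal distance between nut_mid and seat below 0.003 m and z of nut_mid in the frame of seat below 0.0105 m and value of joint anvil above 0.00134 m), for 0.1 s.
At the end, for the whole second after the job is handed in: The nut is on the post, flange down and level within 0.1 rad, centred within 3 mm, its underside within 1.5 mm of the tab, at rest and released (horizontal distance between nut_mid and seat below 0.003 m and z of nut_mid in the frame of seat between 0.006 and 0.0105 m and angle between nut_mid's own z axis and vertical below 0.1 rad and linear speed of nut below 0.01 m/s); the robot touches nothing.
It fails at once if the post and tab are pressed down with more than 24 N (the sprung anvil sinks more than 1.92 mm) (value of joint anvil above 0.00192 m).
It fails at once if the canister is moved (distance of canister from where it was at the start of the episode above 0.015 m).
It fails at once if the bending iron is moved (distance of iron from where it was at the start of the episode above 0.015 m).
It fails at once if the dowel is moved (distance of dowel from where it was at the start of the episode above 0.015 m).
It also fails if it takes over 50 s, if anything falls off the work surface, if the arm or the gripper's body presses on something with over 40 N, if the wrist force passes 120 N, or if a joint passes its speed limit or range.

## Robot

A 6-joint arm with a two-finger parallel gripper is mounted at the origin on the work surface. World frame = base frame: x ahead of the robot, y to its left, z up, the work surface at z = 0. Lengths are in mm, angles in rad, forces in N, time in s.
With the tool pointing down it reaches from about 350 to 975 mm from the base axis. Payload 7.1 kg.
Tool frame: the origin (TCP) lies at the very end of the fingers, on their centre line; the grasp point (between the pads) lies 19 mm behind it (ctrl.pinch_z is the z of the grasp point in the tool frame, in mm); z points along the fingers, y is the direction in which the jaws open and shut (so a half turn about z gives the same grasp; the last joint's range is limited). The gripper opens to 88 mm and grips with 3 to 60 N. Pads are 20 mm wide; open, the fingers measure 115 mm over their backs; the gripper's body (75 mm by 178 mm) begins 61 mm behind the grasp point.
Start: joints at [-1.339, 0.423, 1.63, -0, 1.089, -0.019], TCP at [155.131, -605.425, 222.675] pointing down, gripper open.
Joint ranges: [-3, 3], [-0.9, 2.11], [0.09, 2.58], [-1.31, 4.45], [0.11, 2.69], [-2.54, 2.54]. Speed limits (rad/s): [2.39, 2.39, 3.01, 3.14, 3.14, 3.14].

## Interface

Orientations are given as a rotation vector (axis times angle).
In Python, from workcell import get_obs, optics, ctrl gives the robot as it stands.
- The arm moves only by the shell command python3 -m jog 'ROWS'. ROWS is a JSON object of lists of equal length, an entry for each row: "delta_rot": the turn, a rotation vector about the tool's x, y, z in rad, a list of three; "translation": the shift along the tool's x, y, z in mm, a list of three; "hand": the opening, from -1 (shut) to 1 (fully open). In form: {"delta_rot": [[rx, ry, rz], ...], "translation": [[x, y, z], ...], "hand": [hand, ...]}. A call has 1 to 5 rows; each row is the pose to reach, as a shift and turn from the pose commanded when the call began, along the tool's axes at that moment; what a row does not reach only later rows make up. A row lasts 1/10 s, in which the tool goes at most 50 mm and 8.59 degrees, less where a joint would pass 70% of its speed; a pose out of reach is approached as far as the arm can. A call with a gripper value outside its range is refused whole. The fingers move at their own pace and stop on an object; the grip force is fixed at half the most. Time passes only in rows, so rows that repeat a pose let the fingers close. It gives the time, the measured TCP pose, the force and the opening at its end, in the units of the state.
- get_obs(): the state, without advancing time (a new reading comes with each control period).
- optics.get_image(name): name is "scene" or "top" or "wrist"; returns the picture (420x560x3 uint8, red, green, blue); there is no depth.
- optics.calibration(name): a dict with "intrinsics" (3x3 intrinsics, pixels), "k1" (the pictures are not rectified: a ray, as slopes to the right and down, at radius r is drawn at 1 + k1 r^2 times it, then the intrinsics apply), "cam_to_world" (4x4, takes a point from camera to world coordinates). Camera axes: x right, y up, looking along -z (the intrinsics and any distortion apply to the point x, -y, -z); pixel columns grow to the right and rows downward; lengths in mm; the calibration is good to about 2 mm. A picture is of the moment at which its call begins: read the wrist's pose just before it. calibration takes no time and is no camera call; for the wrist camera it gives the pose at the moment of the call.
- ctrl.close_job(): hands the job in, once; it reports no verdict.
The state is a dict: "t": time; "qpos": joint angles; "qvel": joint speeds; "joint_torque": joint torques, N m; "ee_pos": TCP position; "orientation": TCP orientation; "ft_force": force on the tool from outside, world axes, zero at the start; "moment": the same for the moment, N m; "width": finger opening in mm.
Only numpy, scipy, OpenCV 4.12 (cv2) and the standard library are available. Lean on these libraries where they do the work, as an engineer would, in place of code of your own. Each camera call takes 0.05 s, during which the arm holds its last target. There are 200 camera calls.

## Working session

There is one attempt and no reset: what is moved stays moved. The work goes in short steps, Python scripts to look and compute and a shell command to move; the robot and the scene stay as the last step left them, time stands still between calls to the robot, and variables do not carry over. Pictures are saved under pics/ and viewed, about 8 in all and at most 12, crops included, and the job is handed in when it is done.

```bash
mkdir -p pics; cat > h.py <<'E'
import numpy as np, cv2
from workcell import get_obs, optics, ctrl
from scipy.spatial.transform import Rotation as R
def snap(n,f):
    c=optics.calibration(n); im=optics.get_image(n); cv2.imwrite('pics/'+f,im[:,:,::-1]); np.savez('pics/'+f+'.npz',**{k:np.array(v) for k,v in c.items()}); return im,c
def ray(c,u,v):
    K=np.array(c['intrinsics']);T=np.array(c['cam_to_world']);k=float(c['k1'])
    d=np.array([(u-K[0,2])/K[0,0],(v-K[1,2])/K[1,1]]);s=d.copy()
    for _ in range(20): s=d/(1+k*(s@s))
    return T[:3,3],T[:3,:3]@np.array([s[0],-s[1],-1])
def at_z(c,u,v,z):
    o,d=ray(c,u,v); return o+d*(z-o[2])/d[2]
def proj(c,p):
    K=np.array(c['intrinsics']);T=np.array(c['cam_to_world']);k=float(c['k1'])
    q=T[:3,:3].T@(np.array(p)-T[:3,3]); s=np.array([q[0],-q[1]])/-q[2]; s=s*(1+k*(s@s)); return np.array([K[0,0]*s[0]+K[0,2],K[1,1]*s[1]+K[1,2]])
def load(f): return dict(np.load('pics/'+f+'.npz'))
E
python3 - <<'E'
from h import *
for n in ['top','scene','wrist']:
    im,c=snap(n,n+'0.png'); print(n,np.round(c['cam_to_world'],2).tolist(),c['intrinsics'][0][0],c['k1'])
o=get_obs();print(o)
a=cv2.imread('pics/top0.png');cv2.imwrite('pics/t.png',cv2.resize(a,(800,600),interpolation=cv2.INTER_CUBIC))
E
```

```text
top [[-0.01, 0.99, -0.17, 479.14], [-1.0, -0.0, 0.01, 10.73], [0.01, 0.17, 0.99, 1040.99], [0.0, 0.0, 0.0, 1.0]] 388.43537658568334 0.017134162660886503
scene [[0.79, -0.36, 0.5, 1241.53], [0.61, 0.49, -0.62, -758.27], [-0.02, 0.79, 0.61, 802.47], [0.0, 0.0, 0.0, 1.0]] 384.286946819027 0.011319346563637197
wrist [[0.25, 0.94, 0.24, 220.46], [-0.97, 0.24, 0.06, -588.74], [-0.0, -0.25, 0.97, 383.39], [0.0, 0.0, 0.0, 1.0]] 289.96990979176104 -0.009861671755709839
{'t': 0.15, 'qpos': array([-1.33903863e+00,  4.23697339e-01,  1.63048476e+00, -2.00251634e-05,
        1.08861660e+00, -1.89880635e-02]), 'qvel': array([ 0.00018308, -0.00337384, -0.00225184, -0.00018821, -0.00070822,
        0.00085123]), 'joint_torque': array([ 9.68345666e-04, -5.44982207e+01, -2.73919880e+01,  6.44704211e-02,
        2.04529177e-02, -8.68940469e-05]), 'ee_pos': array([ 155.00753819, -605.03128458,  222.07193639]), 'orientation': array([-3.11574486e+00, -3.92704259e-01,  2.28776210e-04]), 'ft_force': array([-0.71627934, -0.05471164,  0.16388385]), 'moment': array([ 0.01097204,  0.0211164 , -0.0110214 ]), 'width': 87.94292951424401}
```

View pics/t.png

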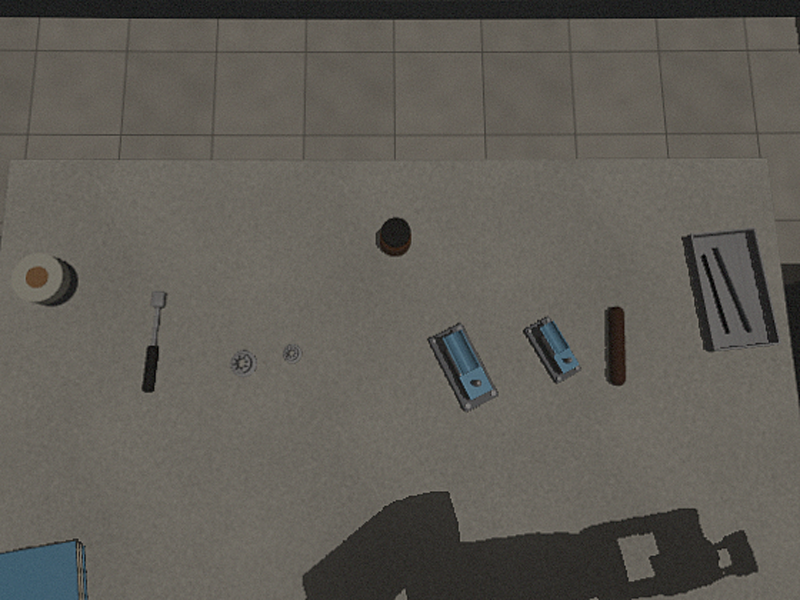

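View pics/scene0.png

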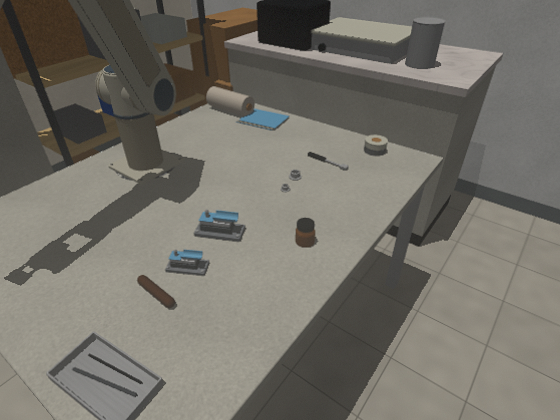

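The top view (800x600) shows the small nut at (291,352), the large one at (243,362), and the larger stand with its post at about (476,383). The stand's gutter runs towards (455,340). The dowel, iron and canister are well clear.

```bash
python3 - <<'E'
from h import *
c=load('top0.png'); s=1.42857
f=lambda u,v,z:np.round(at_z(c,u/s-.15,v/s-.15,z),1)
print('nut',f(291,352,16),'big',f(243,362,18))
print('post',f(476,382,86),f(476,382,60),'foot corners',[f(*p,10) for p in[(429,336),(460,323),(497,393),(466,410)]])
a=cv2.imread('pics/top0.png')[220:295,180:355];cv2.imwrite('pics/c.png',cv2.resize(a,None,fx=4.5,fy=4.5,interpolation=cv2.INTER_CUBIC))
E
```

```text
nut [564.4 184.7  16. ] big [546.5 271.5  18. ]
post [ 505.7 -143.5   86. ] [ 506.4 -147.7   60. ] foot corners [array([593.3, -70.7,  10. ]), array([ 617.5, -129.3,   10. ]), array([ 487.6, -193.6,   10. ]), array([ 457.3, -135.8,   10. ])]
```

View pics/c.png

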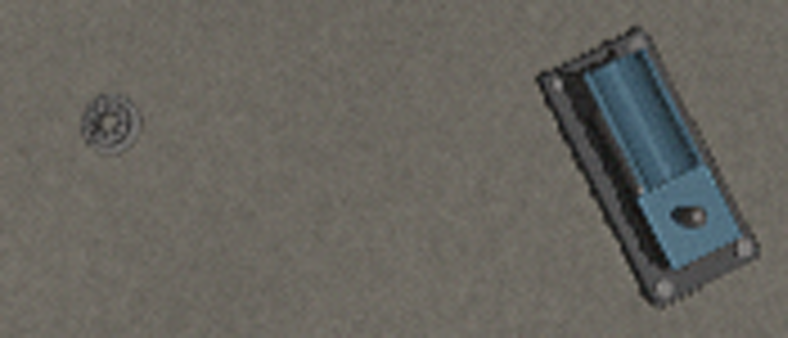

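The post tip is near (506,-144), with local +x at about 26° world yaw. The small nut is near (564,185). I'll move above the nut at yaw 26°.

```bash
Z='[0,0,0]'
python3 -m jog '{"delta_rot":[[0,0,0],[0,0,0],[0,0,0],[0,0,0],[0,0,0]],"translation":[[33,-37,0],[66,-74,0],[99,-111,0],[132,-148,0],[165,-185,0]],"hand":[0.2,0.2,0.2,0.2,0.2]}'
python3 -m jog '{"delta_rot":[[0,0,0],[0,0,0],[0,0,0],[0,0,0],[0,0,0]],"translation":[[33,-37,0],[66,-74,0],[99,-111,0],[132,-148,0],[165,-185,0]],"hand":[0.2,0.2,0.2,0.2,0.2]}'
python3 -m jog '{"delta_rot":[[0,0,0],[0,0,0],[0,0,0],[0,0,0],[0,0,0]],"translation":[[33,-37,0],[66,-74,0],[99,-111,0],[132,-148,0],[165,-185,0]],"hand":[0.2,0.2,0.2,0.2,0.2]}'
python3 - <<'E'
from h import *
o=get_obs();r=R.from_rotvec(o['orientation']);print(o['t'],o['ee_pos'],np.degrees(np.arctan2(*r.as_matrix()[1::-1,0])),o['width'])
print('tool delta',r.inv().apply([564,185,130]-o['ee_pos']))
x=np.radians(26.);T=R.from_matrix(np.array([[np.cos(x),np.sin(x),0],[np.sin(x),-np.cos(x),0],[0,0,-1]]).astype(float))
print((r.inv()*T).as_rotvec())
E
```

```text
t: 0.65
ee_pos: [269.4, -383.4, 222.5]
orientation: [-3.117, -0.392, -0.0]
ft_force: [0.7, 0.5, -0.3]
width: 53.6
t: 1.15
ee_pos: [383.4, -163.2, 222.8]
orientation: [3.117, 0.392, 0.001]
ft_force: [0.4, -0.1, -0.8]
width: 52.4
t: 1.65
ee_pos: [497.4, 57.2, 222.7]
orientation: [3.117, 0.393, 0.0]
ft_force: [1.3, -0.6, -0.7]
width: 52.7
1.65 [497.35516827  57.1929503  222.68068409] 14.391299998294773 52.71301649088785
tool delta [  96.3189876  -107.24186421   92.66995167]
[ 1.00958763e-04  9.02974642e-06 -2.02610037e-01]
```

```bash
python3 -m jog '{"delta_rot":[[0,0,-0.05],[0,0,-0.1],[0,0,-0.15],[0,0,-0.203],[0,0,-0.203]],"translation":[[25,-27,20],[50,-54,45],[75,-81,70],[96,-107,93],[96,-107,93]],"hand":[0.2,0.2,0.2,0.2,0.2]}'
python3 - <<'E'
from h import *
im,c=snap('wrist','w1.png'); print(get_obs()['ee_pos'],proj(c,[564,185,18]))
E
```

```text
t: 2.15
ee_pos: [562.8, 185.1, 126.2]
orientation: [-3.059, -0.713, 0.006]
ft_force: [-1.1, -0.6, -0.1]
width: 52.5
[562.48607022 183.64692522 127.59235262] [280.15016429 209.61807874]
```

View pics/w1.png

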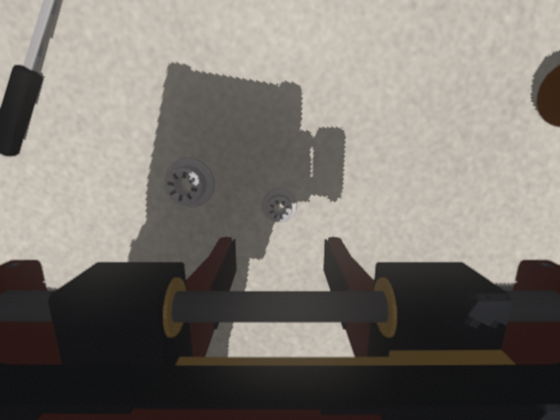

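The wrist view shows the small nut's bore at (280,208), against a prediction of (280,210), so the estimate agrees. Next I'll compute the tool-frame offset.

```bash
python3 - <<'E'
from h import *
P=[];C=[];N=[]
for i in range(6):
    o=get_obs();c=optics.calibration('wrist');optics.get_image('wrist')
    r=R.from_rotvec(o['orientation']);n=at_z(c,280,208,18)
    P.append(o['ee_pos']);N.append(n);C.append(r.inv().apply(n-o['ee_pos']))
print(np.round(P,1),np.round(N,1),np.round(C,1),np.mean(C,0),r.as_rotvec())
E
```

```text
[[562.5 183.6 127.6]
 [562.6 182.7 128.7]
 [562.9 182.1 129.6]
 [563.2 181.8 130.2]
 [563.3 181.6 130.6]
 [563.5 181.6 130.7]] [[564.8 184.1  18. ]
 [564.8 183.1  18. ]
 [565.  182.5  18. ]
 [565.3 182.1  18. ]
 [565.5 182.   18. ]
 [565.7 181.9  18. ]] [[  2.7   0.6 109.6]
 [  2.4   0.6 110.7]
 [  2.2   0.6 111.6]
 [  2.    0.6 112.2]
 [  2.    0.6 112.6]
 [  2.    0.7 112.7]] [  2.21510509   0.64042434 111.58246678] [-3.06157817e+00 -7.04400735e-01 -1.92282630e-03]
```

```bash
python3 -m jog '{"delta_rot":[[0,0,0],[0,0,0],[0,0,0],[0,0,0],[0,0,0]],"translation":[[2,-0.5,30],[2,-0.5,60],[2,-0.5,75],[2,-0.5,85],[2,-0.5,85]],"hand":[0.2,0.2,0.2,0.2,0.2]}'
python3 -m jog '{"delta_rot":[[0,0,0],[0,0,0],[0,0,0],[0,0,0],[0,0,0]],"translation":[[0,0,0],[0,0,0],[0,0,0],[0,0,0],[0,0,0]],"hand":[0.2,0.2,0.2,0.2,0.2]}'
python3 - <<'E'
from h import *
im,c=snap('wrist','w2.png'); print(get_obs()['ee_pos'],proj(c,[564.8,184.1,18]))
cv2.imwrite('pics/w2c.png',cv2.resize(im[160:380,160:400,::-1],None,fx=2.5,fy=2.5))
E
```

```text
t: 3.0
ee_pos: [564.5, 183.4, 44.1]
orientation: [3.061, 0.706, -0.002]
ft_force: [0.5, -0.9, -0.7]
width: 52.6
t: 3.5
ee_pos: [565.1, 184.0, 45.1]
orientation: [-3.061, -0.707, -0.001]
ft_force: [0.4, -0.1, 0.5]
width: 52.6
[565.06836994 183.92361508  44.94683473] [278.80783314 240.02049664]
```

View pics/w2c.png

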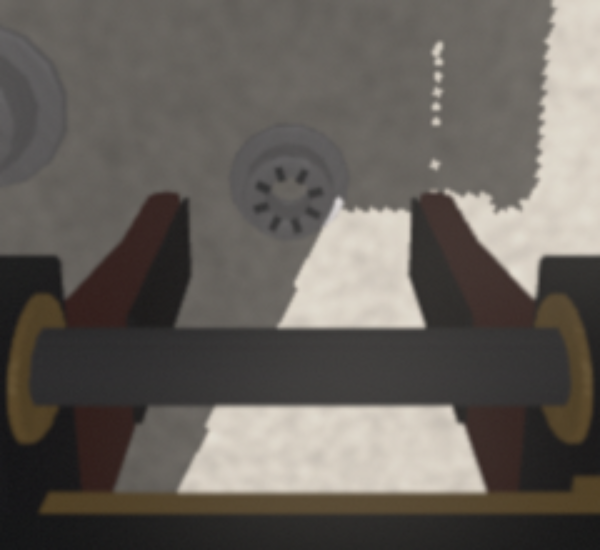

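```bash
python3 - <<'E'
from h import *
c=load('w2.png');o=get_obs();r=R.from_rotvec(o['orientation']);print(at_z(c,275.2,239.6,18),r.inv().apply(at_z(c,275.2,239.6,18)-o['ee_pos']),o['ee_pos'])
print(proj(c,o['ee_pos']))
E
```

```text
[563.98708051 186.4619318   18.        ] [ 0.12902451 -2.75774919 26.9466568 ] [565.06836994 183.92361508  44.94683473]
[279.14827241 255.03151946]
```

```bash
python3 -m jog '{"delta_rot":[[0,0,0],[0,0,0],[0,0,0],[0,0,0],[0,0,0]],"translation":[[0,-2.5,15],[0,-2.5,30],[0,-2.5,37],[0,-2.5,40],[0,-2.5,40]],"hand":[0.2,0.2,0.2,0.2,0.2]}'
python3 -m jog '{"delta_rot":[[0,0,0],[0,0,0],[0,0,0],[0,0,0],[0,0,0]],"translation":[[0,0,0],[0,0,0],[0,0,0],[0,0,0],[0,0,0]],"hand":[0.2,0.2,0.2,-1,-1]}'
python3 -m jog '{"delta_rot":[[0,0,0],[0,0,0],[0,0,0],[0,0,0],[0,0,0]],"translation":[[0,0,0],[0,0,0],[0,0,0],[0,0,0],[0,0,0]],"hand":[-1,-1,-1,-1,-1]}'
```

```text
t: 4.05
ee_pos: [563.3, 185.9, 3.7]
orientation: [3.061, 0.707, -0.003]
ft_force: [0.0, 0.2, -0.8]
width: 52.3
t: 4.55
ee_pos: [564.0, 186.2, 5.0]
orientation: [-3.061, -0.707, -0.001]
ft_force: [0.1, 1.2, -0.1]
width: 40.3
t: 5.05
ee_pos: [563.8, 186.1, 4.7]
orientation: [-3.061, -0.707, -0.0]
ft_force: [-0.7, 0.1, 0.9]
width: 25.7
```

Gripped at 25.7 mm, which is the collar width. I'll lift and carry it to above the post.

```bash
python3 -m jog '{"delta_rot":[[0,0,0],[0,0,0],[0,0,0],[0,0,0],[0,0,0]],"translation":[[0,0,-20],[0,0,-55],[0,0,-95],[0,0,-130],[0,0,-145]],"hand":[-1,-1,-1,-1,-1]}'
python3 -m jog '{"delta_rot":[[0,0,0],[0,0,0],[0,0,0],[0,0,0],[0,0,0]],"translation":[[-16,22,0],[-40,55,0],[-66,91,0],[-93,128,0],[-120,165,0]],"hand":[-1,-1,-1,-1,-1]}'
python3 -m jog '{"delta_rot":[[0,0,0],[0,0,0],[0,0,0],[0,0,0],[0,0,0]],"translation":[[-27,37,0],[-50,69,0],[-67,93,0],[-77,106,0],[-77,106,0]],"hand":[-1,-1,-1,-1,-1]}'
python3 -m jog '{"delta_rot":[[0,0,0],[0,0,0],[0,0,0],[0,0,0],[0,0,0]],"translation":[[0,0,0],[0,0,0],[0,0,0],[0,0,0],[0,0,0]],"hand":[-1,-1,-1,-1,-1]}'
python3 - <<'E'
from h import *
im,c=snap('wrist','w3.png'); o=get_obs();print(o,proj(c,[506,-144,86]),proj(c,o['ee_pos']))
cv2.imwrite('pics/w3c.png',cv2.resize(im[60:380,120:440,::-1],None,fx=1.8,fy=1.8,interpolation=cv2.INTER_CUBIC))
E
```

```text
t: 5.55
ee_pos: [565.3, 186.6, 152.8]
orientation: [-3.061, -0.707, -0.007]
ft_force: [-0.5, 0.5, -0.7]
width: 25.1
t: 6.05
ee_pos: [527.1, -16.2, 148.7]
orientation: [-3.06, -0.708, 0.002]
ft_force: [1.0, -0.1, 0.1]
width: 25.7
t: 6.55
ee_pos: [504.6, -145.5, 148.7]
orientation: [-3.062, -0.702, 0.002]
ft_force: [0.4, 0.3, -1.5]
width: 25.6
t: 7.05
ee_pos: [505.7, -143.2, 149.7]
orientation: [-3.061, -0.708, -0.0]
ft_force: [-0.1, 1.3, -0.7]
width: 25.5
{'t': 7.1, 'qpos': array([-2.98972119e-01,  3.80974830e-01,  1.90281156e+00, -1.69786582e-05,
        8.57785235e-01,  8.17290603e-01]), 'qvel': array([-0.00458775, -0.00024376, -0.00184849, -0.00019659,  0.00083641,
        0.00056095]), 'joint_torque': array([ 6.64045522e-02, -4.69295919e+01, -2.22882432e+01,  4.80412762e-02,
       -4.26404842e-02,  1.58772302e-03]), 'ee_pos': array([ 505.6655897 , -143.40314793,  149.68915102]), 'orientation': array([3.06078427e+00, 7.07861485e-01, 1.84333336e-05]), 'ft_force': array([ 0.10687089, -0.17329596, -1.18286562]), 'moment': array([-0.04575258, -0.00281331,  0.01650676]), 'width': 25.17879376439524} [280.22832608 224.474208  ] [279.29354846 255.17082276]
```

View pics/w3c.png

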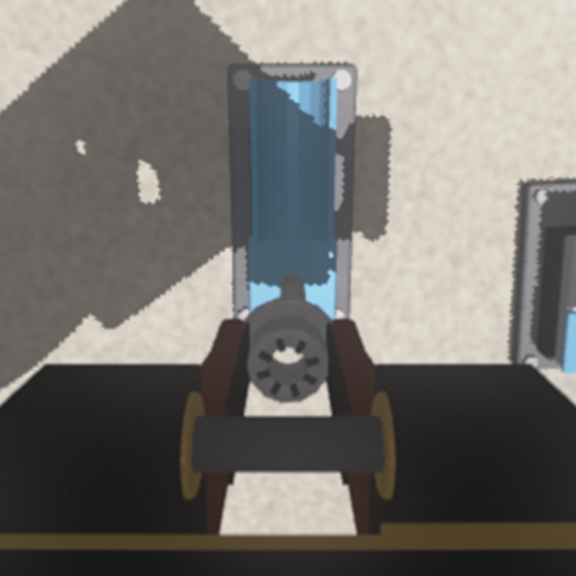

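The stand is square in the view, so the yaw is right, but the nut at crop (287,354) hides the post tip. I'll back off 35 mm along -x to see both.

```bash
python3 -m jog '{"delta_rot":[[0,0,0],[0,0,0],[0,0,0],[0,0,0],[0,0,0]],"translation":[[-15,0,0],[-30,0,0],[-35,0,0],[-35,0,0],[-35,0,0]],"hand":[-1,-1,-1,-1,-1]}'
python3 -m jog '{"delta_rot":[[0,0,0],[0,0,0],[0,0,0],[0,0,0],[0,0,0]],"translation":[[0,0,0],[0,0,0],[0,0,0],[0,0,0],[0,0,0]],"hand":[-1,-1,-1,-1,-1]}'
python3 - <<'E'
from h import *
im,c=snap('wrist','w4.png'); o=get_obs();print(o['ee_pos'],o['orientation'],proj(c,[506,-144,86]),proj(c,o['ee_pos']))
cv2.imwrite('pics/w4c.png',cv2.resize(im[150:300,220:350,::-1],None,fx=4,fy=4,interpolation=cv2.INTER_CUBIC))
E
```

```text
t: 7.6
ee_pos: [474.2, -159.5, 149.9]
orientation: [3.061, 0.705, 0.001]
ft_force: [0.3, -0.7, -1.2]
width: 25.3
t: 8.1
ee_pos: [474.2, -159.1, 149.6]
orientation: [-3.061, -0.707, 0.0]
ft_force: [0.2, 0.5, -0.8]
width: 25.2
[ 474.18585827 -159.09007282  149.63944808] [-3.06097502e+00 -7.06973925e-01  3.41155282e-05] [279.78429597 181.10668174] [279.1522876  255.02491752]
```

View pics/w4c.png

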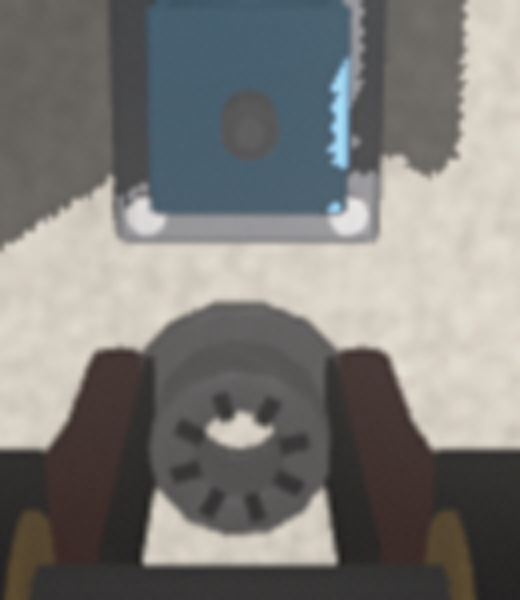

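```bash
python3 - <<'E'
from h import *
c=load('w4.png');o=get_obs();r=R.from_rotvec(o['orientation']);t=o['ee_pos']
g=lambda u,v,z:r.inv().apply(at_z(c,220+u/4-.4,150+v/4-.4,z)-t)
print('tip',g(250,131,86),at_z(c,282.1,182.4,86));print('tab edges mid',g(249,213,60),g(149,213,60),g(347,213,60));print('postbase top edge',g(249,90,60),'nut',g(240,455,t[2]+13.3),'L/R',g(150,452,t[2]+13.3),g(330,452,t[2]+13.3))
E
```

```text
tip [34.23604288  2.19972853 63.63891133] [ 505.88186677 -146.06871799   86.        ]
tab edges mid [12.14634375  2.24317799 89.6391997 ] [ 12.14100978 -19.9066775   89.64007812] [12.15280272 23.94895163 89.63833887]
postbase top edge [39.30317617  2.18526474 89.63884538] nut [  0.62391116   0.26921228 -13.30001888] L/R [  1.06456117 -12.14059052 -13.29953256] [  1.07391845  12.67778564 -13.30051685]
```

Post tip at crop (250,131) and nut bore at (240,455), so the offset is about (33.4, 1.8) mm. I'll lower by 45 mm while still backed off and measure again, to cut the depth-dependent calibration error.

```bash
python3 -m jog '{"delta_rot":[[0,0,0],[0,0,0],[0,0,0],[0,0,0],[0,0,0]],"translation":[[0,1,15],[0,1,35],[0,1,45],[0,1,45],[0,1,45]],"hand":[-1,-1,-1,-1,-1]}'
python3 -m jog '{"delta_rot":[[0,0,0],[0,0,0],[0,0,0],[0,0,0],[0,0,0]],"translation":[[0,0,0],[0,0,0],[0,0,0],[0,0,0],[0,0,0]],"hand":[-1,-1,-1,-1,-1]}'
python3 - <<'E'
from h import *
im,c=snap('wrist','w5.png'); o=get_obs();print(o['ee_pos'],o['orientation'],proj(c,[506,-145.5,86]))
cv2.imwrite('pics/w5c.png',cv2.resize(im[150:300,220:350,::-1],None,fx=4,fy=4,interpolation=cv2.INTER_CUBIC))
E
```

```text
t: 8.65
ee_pos: [474.7, -160.1, 104.8]
orientation: [-3.061, -0.707, 0.0]
ft_force: [-0.9, -0.2, -0.8]
width: 25.2
t: 9.15
ee_pos: [474.7, -160.1, 104.9]
orientation: [3.061, 0.707, 0.001]
ft_force: [0.1, -0.6, -1.1]
width: 25.1
[ 474.57178627 -160.08597811  104.79462232] [3.06095473e+00 7.06774344e-01 2.10434967e-04] [280.17283998 192.18702761]
```

View pics/w5c.png

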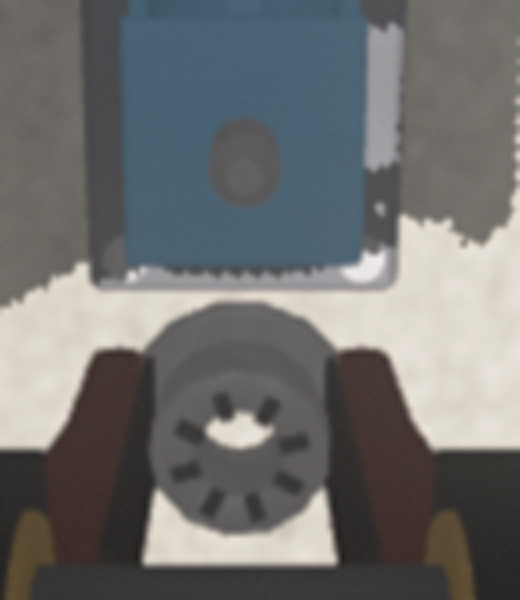

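```bash
python3 - <<'E'
from h import *
c=load('w5.png');o=get_obs();r=R.from_rotvec(o['orientation']);t=o['ee_pos']
g=lambda u,v,z:r.inv().apply(at_z(c,220+u/4-.4,150+v/4-.4,z)-t)
print('tip',g(244,174,86),'tab',g(126,267,60),g(363,267,60));print('nut',g(240,455,t[2]+13.3), 'flange front',g(240,302,t[2]-2))
for n in ['scene']:
    im,c=snap(n,'s2.png');p=proj(c,t).astype(int);print(p)
E
```

```text
tip [34.05552513  0.93696207 18.79841905] tab [ 11.86692922 -20.68705106  44.79325779] [11.87280654 22.96007343 44.7988418 ]
nut [  0.63421704   0.31289678 -13.29989169] flange front [18.05818108  0.30942873  2.00198916]
[194 203]
```

```bash
python3 -m jog '{"delta_rot":[[0,0,0],[0,0,0],[0,0,0],[0,0,0],[0,0,0]],"translation":[[12,0.5,0],[25,0.7,0],[33.7,0.7,0],[33.7,0.7,0],[33.7,0.7,0]],"hand":[-1,-1,-1,-1,-1]}'
python3 -m jog '{"delta_rot":[[0,0,0],[0,0,0],[0,0,0],[0,0,0],[0,0,0]],"translation":[[0,0,0],[0,0,3],[0,0,7],[0,0,10],[0,0,12]],"hand":[-1,-1,-1,-1,-1]}'
python3 -m jog '{"delta_rot":[[0,0,0],[0,0,0],[0,0,0],[0,0,0],[0,0,0]],"translation":[[0,0,1],[0,0,2],[0,0,3],[0,0,4],[0,0,4]],"hand":[-1,-1,-1,-1,-1]}'
python3 - <<'E'
from h import *
im,c=snap('wrist','w6.png'); o=get_obs();print(o['ee_pos'],o['ft_force'],o['moment'])
E
```

```text
t: 9.75
ee_pos: [505.3, -145.6, 104.5]
orientation: [-3.061, -0.708, 0.001]
ft_force: [0.0, 0.5, -1.3]
width: 25.4
t: 10.25
ee_pos: [504.8, -145.9, 92.2]
orientation: [-3.061, -0.706, 0.001]
ft_force: [-0.3, -0.0, -0.3]
width: 25.1
t: 10.75
ee_pos: [505.1, -145.9, 88.6]
orientation: [-3.061, -0.707, 0.0]
ft_force: [0.1, 0.2, -0.2]
width: 25.6
[ 505.12507479 -145.89176517   88.644909  ] [-0.52974584  0.22736196 -1.67037827] [-0.00375692  0.05966262  0.02102686]
```

```bash
python3 -m jog '{"delta_rot":[[0,0,0],[0,0,0],[0,0,0],[0,0,0],[0,0,0]],"translation":[[0,0,1],[0,0,2],[0,0,3],[0,0,3],[0,0,3]],"hand":[-1,-1,-1,-1,-1]}'
python3 -m jog '{"delta_rot":[[0,0,0],[0,0,0],[0,0,0],[0,0,0],[0,0,0]],"translation":[[0,0,1],[0,0,2],[0,0,3],[0,0,3],[0,0,3]],"hand":[-1,-1,-1,-1,-1]}'
python3 - <<'E'
from h import *
im,c=snap('wrist','w6.png'); o=get_obs();print(o['ee_pos'],o['ft_force'],o['moment'])
cv2.imwrite('pics/w6c.png',cv2.resize(im[150:300,220:350,::-1],None,fx=4,fy=4,interpolation=cv2.INTER_CUBIC))
E
```

```text
t: 11.3
ee_pos: [505.1, -145.9, 85.6]
orientation: [-3.061, -0.707, 0.0]
ft_force: [-0.0, 0.7, -0.2]
width: 25.6
t: 11.8
ee_pos: [505.1, -145.9, 82.6]
orientation: [-3.061, -0.707, 0.0]
ft_force: [1.2, -0.5, -0.9]
width: 25.2
[ 505.16659871 -145.90818759   82.65893643] [ 1.04049287 -0.31364513 -0.24121247] [-0.05266385 -0.05416882  0.00482607]
```

View pics/w6c.png

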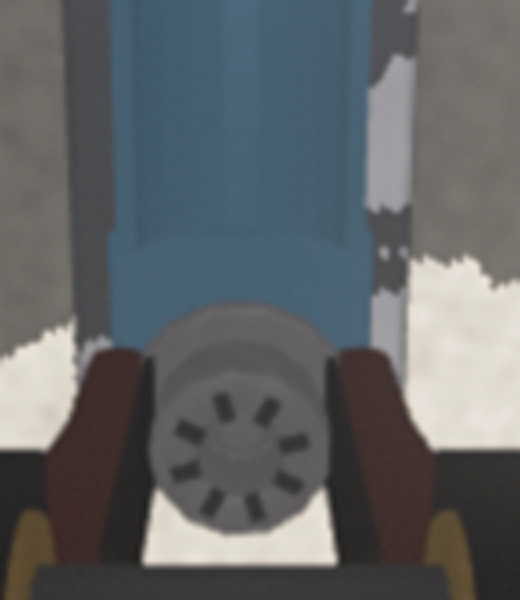

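The post fills the nut's bore, centred, with no side load. I'll press on in small steps and watch the force.

```bash
python3 -m jog '{"delta_rot":[[0,0,0],[0,0,0],[0,0,0],[0,0,0],[0,0,0]],"translation":[[0,0,1],[0,0,2],[0,0,3],[0,0,3],[0,0,3]],"hand":[-1,-1,-1,-1,-1]}'
python3 -m jog '{"delta_rot":[[0,0,0],[0,0,0],[0,0,0],[0,0,0],[0,0,0]],"translation":[[0,0,0.7],[0,0,1.4],[0,0,2],[0,0,2],[0,0,2]],"hand":[-1,-1,-1,-1,-1]}'
python3 -m jog '{"delta_rot":[[0,0,0],[0,0,0],[0,0,0],[0,0,0],[0,0,0]],"translation":[[0,0,0.7],[0,0,1.4],[0,0,2],[0,0,2],[0,0,2]],"hand":[-1,-1,-1,-1,-1]}'
python3 -m jog '{"delta_rot":[[0,0,0],[0,0,0],[0,0,0],[0,0,0],[0,0,0]],"translation":[[0,0,0.7],[0,0,1.4],[0,0,2],[0,0,2],[0,0,2]],"hand":[-1,-1,-1,-1,-1]}'
```

```text
t: 12.35
ee_pos: [505.1, -146.0, 79.7]
orientation: [3.061, 0.707, -0.0]
ft_force: [-0.9, -0.4, -0.8]
width: 25.4
t: 12.85
ee_pos: [505.4, -146.1, 78.2]
orientation: [3.061, 0.707, 0.001]
ft_force: [-2.0, -1.2, 5.9]
width: 25.5
t: 13.35
ee_pos: [505.6, -146.1, 76.4]
orientation: [3.061, 0.707, 0.001]
ft_force: [-2.8, -0.8, 7.8]
width: 26.0
t: 13.85
ee_pos: [505.6, -146.1, 74.4]
orientation: [3.061, 0.707, 0.001]
ft_force: [-2.5, -0.0, 8.1]
width: 25.3
```

```bash
python3 -m jog '{"delta_rot":[[0,0,0],[0,0,0],[0,0,0],[0,0,0],[0,0,0]],"translation":[[0,0,0.7],[0,0,1.4],[0,0,2],[0,0,2.5],[0,0,3]],"hand":[-1,-1,-1,-1,-1]}'
python3 -m jog '{"delta_rot":[[0,0,0],[0,0,0],[0,0,0],[0,0,0],[0,0,0]],"translation":[[0,0,0.7],[0,0,1.4],[0,0,2],[0,0,2.5],[0,0,3]],"hand":[-1,-1,-1,-1,-1]}'
python3 -m jog '{"delta_rot":[[0,0,0],[0,0,0],[0,0,0],[0,0,0],[0,0,0]],"translation":[[0,0,0.5],[0,0,1],[0,0,1.5],[0,0,1.5],[0,0,1.5]],"hand":[-1,-1,-1,-1,-1]}'
```

```text
t: 14.35
ee_pos: [505.6, -146.1, 71.6]
orientation: [3.06, 0.707, 0.001]
ft_force: [-3.1, 0.1, 10.3]
width: 25.2
t: 14.85
ee_pos: [505.6, -146.2, 68.6]
orientation: [3.06, 0.707, 0.001]
ft_force: [-3.8, -0.8, 11.9]
width: 25.5
t: 15.35
ee_pos: [505.6, -146.2, 67.1]
orientation: [3.06, 0.707, 0.001]
ft_force: [-2.9, 0.1, 11.5]
width: 25.4
```

```bash
python3 -m jog '{"delta_rot":[[0,0,0],[0,0,0],[0,0,0],[0,0,0],[0,0,0]],"translation":[[0,0,0.3],[0,0,0.6],[0,0,1],[0,0,1],[0,0,1]],"hand":[-1,-1,-1,-1,-1]}'
python3 -m jog '{"delta_rot":[[0,0,0],[0,0,0],[0,0,0],[0,0,0],[0,0,0]],"translation":[[0,0,0.3],[0,0,0.6],[0,0,1],[0,0,1],[0,0,1]],"hand":[-1,-1,-1,-1,-1]}'
python3 -m jog '{"delta_rot":[[0,0,0],[0,0,0],[0,0,0],[0,0,0]],"translation":[[0,0,0.3],[0,0,0.5],[0,0,0.5],[0,0,0.5]],"hand":[-1,-1,-1,-1]}'
```

```text
t: 15.85
ee_pos: [505.6, -146.2, 66.1]
orientation: [3.06, 0.707, 0.001]
ft_force: [-1.9, -1.0, 10.6]
width: 25.7
t: 16.35
ee_pos: [505.6, -146.1, 65.1]
orientation: [3.06, 0.707, 0.001]
ft_force: [-4.1, -1.3, 11.3]
width: 25.5
t: 16.75
ee_pos: [505.6, -146.2, 64.6]
orientation: [3.06, 0.707, 0.001]
ft_force: [-3.3, -0.8, 11.2]
width: 25.3
```

```bash
python3 -m jog '{"delta_rot":[[0,0,0],[0,0,0],[0,0,0],[0,0,0]],"translation":[[0,0,0.3],[0,0,0.5],[0,0,0.5],[0,0,0.5]],"hand":[-1,-1,-1,-1]}'
python3 -m jog '{"delta_rot":[[0,0,0],[0,0,0],[0,0,0],[0,0,0]],"translation":[[0,0,0.3],[0,0,0.5],[0,0,0.5],[0,0,0.5]],"hand":[-1,-1,-1,-1]}'
```

```text
t: 17.15
ee_pos: [505.6, -146.2, 64.1]
orientation: [3.06, 0.707, 0.001]
ft_force: [-2.0, -0.4, 12.0]
width: 25.7
t: 17.55
ee_pos: [505.6, -146.2, 63.7]
orientation: [3.06, 0.707, 0.001]
ft_force: [-3.0, -0.6, 11.4]
width: 25.2
```

```bash
python3 -m jog '{"delta_rot":[[0,0,0],[0,0,0],[0,0,0],[0,0,0]],"translation":[[0,0,0.3],[0,0,0.5],[0,0,0.5],[0,0,0.5]],"hand":[-1,-1,-1,-1]}'
python3 -m jog '{"delta_rot":[[0,0,0],[0,0,0],[0,0,0],[0,0,0]],"translation":[[0,0,0.3],[0,0,0.5],[0,0,0.5],[0,0,0.5]],"hand":[-1,-1,-1,-1]}'
```

```text
t: 17.95
ee_pos: [505.5, -146.2, 63.4]
orientation: [3.06, 0.707, 0.001]
ft_force: [-4.7, -0.7, 15.1]
width: 25.1
t: 18.35
ee_pos: [505.6, -146.2, 63.1]
orientation: [3.06, 0.707, 0.001]
ft_force: [-5.8, -0.5, 17.0]
width: 25.1
```

```bash
python3 -m jog '{"delta_rot":[[0,0,0],[0,0,0],[0,0,0]],"translation":[[0,0,0.2],[0,0,0.4],[0,0,0.4]],"hand":[-1,-1,-1]}'
for i in 1 2 3; do python3 -m jog '{"delta_rot":[[0,0,0]],"translation":[[0,0,0]],"hand":[-1]}' | grep -E "ft|ee"; done
```

```text
t: 18.65
ee_pos: [505.6, -146.2, 62.9]
orientation: [3.06, 0.707, 0.001]
ft_force: [-5.7, -0.0, 19.4]
width: 25.3
ee_pos: [505.6, -146.2, 62.9]
ft_force: [-5.9, -0.0, 20.3]
ee_pos: [505.6, -146.2, 62.9]
ft_force: [-5.0, -0.3, 19.7]
ee_pos: [505.6, -146.2, 62.9]
ft_force: [-5.8, -0.7, 18.7]
```

Home: the average is about 19.5 N at the hand, or about 20 N with the nut's weight. I'll unload most of the push, then open and back off upward.

```bash
python3 -m jog '{"delta_rot":[[0,0,0],[0,0,0],[0,0,0],[0,0,0]],"translation":[[0,0,-1],[0,0,-2],[0,0,-2.6],[0,0,-2.6]],"hand":[-1,-1,-1,-1]}'
python3 -m jog '{"delta_rot":[[0,0,0],[0,0,0],[0,0,0],[0,0,0],[0,0,0]],"translation":[[0,0,0],[0,0,0],[0,0,0],[0,0,0],[0,0,0]],"hand":[0.2,0.2,0.2,0.2,0.2]}'
```

```text
t: 19.35
ee_pos: [505.5, -146.2, 64.3]
orientation: [3.06, 0.707, 0.001]
ft_force: [-0.7, -1.4, 5.3]
width: 25.4
t: 19.85
ee_pos: [504.9, -145.8, 63.6]
orientation: [-3.061, -0.707, 0.001]
ft_force: [-0.5, -0.6, -0.2]
width: 52.6
```

```bash
python3 -m jog '{"delta_rot":[[0,0,0],[0,0,0],[0,0,0],[0,0,0],[0,0,0]],"translation":[[0,0,-5],[0,0,-15],[0,0,-35],[0,0,-60],[0,0,-80]],"hand":[0.2,0.2,0.2,0.2,0.2]}'
python3 -m jog '{"delta_rot":[[0,0,0],[0,0,0],[0,0,0],[0,0,0],[0,0,0]],"translation":[[-15,0,0],[-30,0,0],[-30,0,0],[-30,0,0],[-30,0,0]],"hand":[0.2,0.2,0.2,0.2,0.2]}'
python3 - <<'E'
from h import *
im,c=snap('wrist','w7.png'); o=get_obs();print(o['ee_pos'],o['ft_force'],proj(c,[505.6,-146,86]))
cv2.imwrite('pics/w7c.png',cv2.resize(im[130:280,210:360,::-1],None,fx=4,fy=4,interpolation=cv2.INTER_CUBIC))
im,c=snap('scene','s3.png');p=proj(c,[505.6,-146,75]).astype(int);a=im[p[1]-40:p[1]+40,p[0]-50:p[0]+50,::-1];cv2.imwrite('pics/s3c.png',cv2.resize(a,None,fx=6,fy=6,interpolation=cv2.INTER_CUBIC))
E
```

```text
t: 20.35
ee_pos: [505.5, -146.0, 145.8]
orientation: [3.06, 0.707, 0.002]
ft_force: [0.5, 0.6, -0.4]
width: 52.9
t: 20.85
ee_pos: [477.9, -159.1, 143.3]
orientation: [-3.061, -0.706, 0.001]
ft_force: [-0.5, -0.8, 0.3]
width: 52.8
[ 478.16241356 -159.03692146  143.36073717] [-1.17925007 -0.15464591 -0.02095632] [279.73754581 188.26071176]
```

View pics/w7c.png

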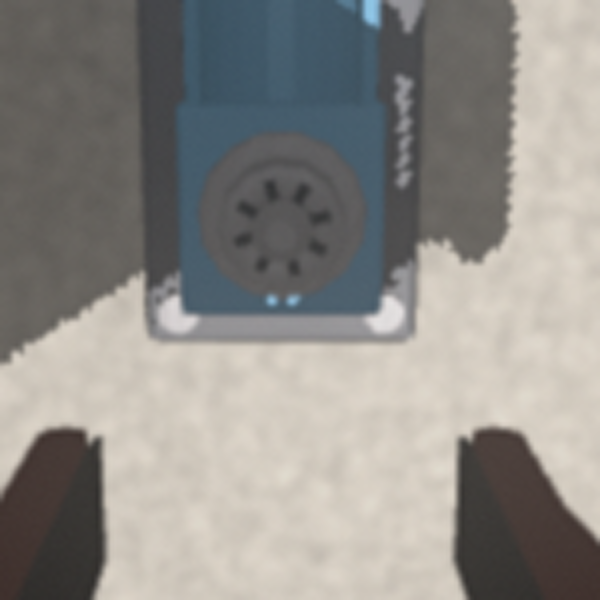

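View pics/s3c.png

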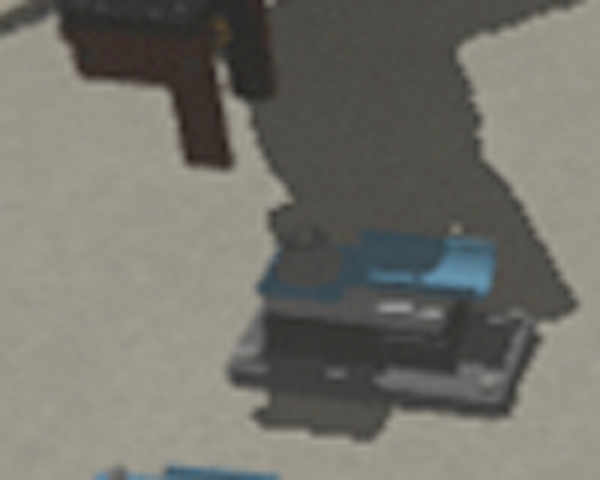

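The nut sits level and centred on the tab at wrist crop (283,215), with the post through it. The scene crop shows it flat at (310,260) and the gripper clear. I'll hand in.

```bash
python3 -c "
from workcell import ctrl
print(ctrl.close_job())"
```

```text
the job is handed in; nothing more can be done
None
```

The small push nut is on the larger stand's post, pressed home on the tab and released, and the job is handed in. The hand-in gives no verdict, so success is judged from my own checks.

- **Pressing:** The teeth slid at about 6 to 12 N. The force then climbed steeply with the fingertips about 63 mm above the counter, where the tab should be.
- **Final push:** I held it for about 0.4 s at 18.7 to 20.3 N felt at the hand, roughly 20 N on the post with the nut's weight. The highest reading was 20.3 N, under the 24 N limit.
- **Side force:** About 5 to 6 N sideways built up during the final push, from a small offset between hand and post. It went away when I unloaded and let go.
- **Last pictures:** The nut sits flat and centred on the tab, with the post through its bore. The hand is clear of everything and the force is near zero.
- **Not checked:** I did not read the anvil joint or measure the gap under the flange. I did not take a closing picture of the canister, iron and dowel, but the arm was never near them at low height.

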